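Let the cheese riser down by its pawl crank

TASK

Two crank-up display risers stand on the worktop. On the one that carries the cheese wedge, squeeze the red pawl lever against the black crank grip to lift the pawl, let the crank turn back slowly under the load (never let it run away) until the tray is fully down, then let go. The cheese must stay on its tray, and the riser with the red tin must stay up.

Things in the scene. Friction and masses are not known exactly. Their poses are not given: they have to be found in the camera images.
- cheese_riser: The riser with the cheese: grey base 225 x 100 mm, fixed; white gear case in front (57 mm high, within 57 mm of the origin), mast behind. Origin: on the crank's vertical axis at worktop height; +x to the mast, z up. Tray centre 92 mm along +x; its floor is 106 mm up at the start, sinks 76 mm per rad of crank, to 47 mm. The crank lies 62 to 97 mm up. The red-tin riser is identical.
- cheese_grip (a point): Grip point of the crank, 126 mm from its axis, 80 mm above the worktop. x points to the axis, z up, y the way the crank turns back; it turns with the crank. Outer face of the black fixed grip (12 mm thick, 28 high, 62 long along x): y = -18 mm. Outer face of the red lever (10 mm thick, 24 high): y = +29 mm at rest (total 47 mm), +13 mm squeezed to its stop (31 mm, both parallel).
- cheese_pawl (a joint): Red pawl lever, rad: 0 = sprung out, pawl in the ratchet; grows as it is squeezed towards the black grip, 0.26 = stop (16 mm of travel at the grip point). From about 0.18 the pawl is clear of the teeth. Squeezing takes 2 to 6 N. When released it springs out and the pawl catches in the next tooth (every 0.26 rad of crank).
- cheese_crank (a joint): Crank angle in rad: 0 at the start (tray up, held by the pawl), grows as the crank turns back clockwise seen from above, 0.78 at the stop (tray fully down). The load pulls it that way with about 3 to 4 N at the grip; with the pawl lifted and nothing holding it, it runs away.
- cheese_wedge: Yellow cheese wedge, 56 x 81 x 41 mm, standing loose on the cheese riser's tray (90 x 106 mm with a 6 mm rim). Origin at the centre of its underside, z up.
- red_tin: Round red tin, 54 mm across, 85 mm high, standing loose on the other riser's tray, which must stay up. Origin at the centre of its underside, z up.

How it is judged:
By the outcome, as a careful person would: the job done as asked, in the order asked, and still so for the second after the job is handed in, with the robot touching nothing.
It also fails if it takes over 38 s, if anything falls off the work surface, if the arm or the gripper's body presses on something with over 40 N, if the wrist force passes 120 N, or if a joint passes its speed limit or range.

ROBOT

A 6-joint arm with a two-finger parallel gripper is mounted at the origin on a cart in front of the work surface, level with it; the furniture and walls round the work are solid. World frame = base frame: x ahead of the robot, y to its left, z up, the work surface at z = 0. Lengths are in mm, angles in rad, forces in N, time in s.
With the tool pointing down it reaches from about 275 to 825 mm from the base axis. Payload 5.2 kg.
Tool frame: the origin (TCP) lies at the very end of the fingers, on their centre line; the grasp point (between the pads) lies 19 mm behind it; z points along the fingers, y is the direction in which the jaws open and shut (so a half turn about z gives the same grasp; the last joint's range is limited). The gripper opens to 93 mm and grips with 3 to 60 N. Pads are 15 mm wide; open, the fingers measure 128 mm over their backs; the gripper's body (75 mm by 188 mm) begins 65 mm behind the grasp point.
Start: joints at [0.926, 0.259, 1.535, -0, 1.348, -0.203], TCP at [235.142, 497.206, 218.653] pointing down, gripper open.
Joint ranges: [-3.14, 3.14], [-0.91, 2.08], [0.19, 2.58], [-1.22, 4.36], [0.22, 2.71], [-3.12, 3.12]. Speed limits (rad/s): [2.57, 2.57, 3.14, 3.14, 3.14, 3.14].

INTERFACE

Orientations are given as [roll, pitch, yaw] about the fixed x, y, z axes, in that order (R = Rz(yaw) Ry(pitch) Rx(roll)).
In Python, from bench import robot gives the robot as it stands. The module is installed in compiled form; this text tells all that it offers. Calls block until the motion is done:
- robot.move_ptp(position, orientation): joint-space move of the TCP to a pose.
- robot.move_linear(position, ori=None, speed=150, f_stop=None): straight line of the TCP; ori=None keeps the orientation; speed is the mean speed in mm/s. With f_stop (N) it stops when the force on the tool has changed by that much, and returns True; else False.
- robot.move_j(angles): joint-space move.
- robot.move_gripper(opening): opening from 0.0 (shut) to 1.0 (fully open); the grip force is fixed at half the most; returns when the fingers have stopped.
- robot.sleep(seconds).
- robot.inverse_kinematics(position, orientation): joint angles nearest the present ones, or None.
- robot.get_image(name): name is "scene" or "top" or "wrist"; returns a dict with "img" (384x512x3 uint8, blue, green, red), "fovy" (degrees; the focal length in pixels is half the picture's height over the tangent of half this angle, whatever the lens; pixels are square), "cx", "cy" (the principal point, pixels), "k1" (the pictures are not rectified: a ray, as slopes to the right and down, at radius r is drawn at 1 + k1 r^2 times it, then the intrinsics apply), "eye" and "orientation" of the camera in the world. Camera axes: x right, y down, z forward; pixel columns grow to the right and rows downward; lengths in mm; the calibration is good to about 2 mm. A picture is of the moment at which its call begins. There is no depth.
A pose or a line that the arm cannot do raises robot.MotionError and nothing moves.
- robot.hand_in(): hands the job in, once; it reports no verdict.
Readings, each from a call of its own:
- robot.current_t(): time.
- robot.current_qpos(): joint angles.
- robot.current_joint_vel(): joint speeds.
- robot.current_joint_efforts(): joint torques, N m.
- robot.current_tcp_pos(): TCP position.
- robot.current_eef_rot(): TCP orientation.
- robot.current_contact_force(): force on the tool from outside, world axes, zero at the start.
- robot.current_ft_torque(): the same for the moment, N m.
- robot.current_gripper_width(): opening from 0.0 (shut) to 1.0 (fully open).
Only numpy, scipy, OpenCV 4.12 (cv2) and the standard library are available. Lean on these libraries where they do the work, as an engineer would, in place of code of your own. Each camera call takes 0.05 s, during which the arm holds its last target.

## Working session

There is one attempt and no reset: what is moved stays moved. The work goes in short steps, each a Python script; the robot and the scene stay as the last script left them, time stands still between calls to the robot, and variables do not carry over. Pictures are saved under pics/ and viewed, and the job is handed in when it is done.

```bash
mkdir -p pics; cat > h.py <<'E'
import numpy as np, cv2
from scipy.spatial.transform import Rotation as R
from bench import robot
def Rm(o): 
    o=np.array(o,float)
    return o if o.shape==(3,3) else (R.from_euler('xyz',o).as_matrix() if o.size==3 else R.from_quat(o).as_matrix())
def cam(c):
    h=c['img'].shape[0]; f=h/2/np.tan(np.radians(c['fovy'])/2); return f
def ray(c,u,v):
    f=cam(c); d=np.array([(u-c['cx'])/f,(v-c['cy'])/f]); s=d.copy()
    for _ in range(30): s=d/(1+c['k1']*(s@s))
    return Rm(c['orientation'])@np.array([s[0],s[1],1])
def atz(c,u,v,z):
    r=ray(c,u,v); e=np.array(c['eye'],float); return e+r*(z-e[2])/r[2]
def proj(c,p):
    q=Rm(c['orientation']).T@(np.array(p,float)-np.array(c['eye'])); s=q[:2]/q[2]; s=s*(1+c['k1']*(s@s)); return s*cam(c)+[c['cx'],c['cy']]
E
python3 - <<'E'
from h import *
import pickle
for n in ['scene','top','wrist']:
    c=robot.get_image(n); pickle.dump(c,open(n+'0.pkl','wb')); cv2.imwrite(f'pics/{n}0.png',c['img'])
    print(n,c['fovy'],c['cx'],c['cy'],c['k1'],c['eye'],c['orientation'])
print(robot.current_t(),robot.current_eef_rot())
E
```

```text
scene 51.24103340472726 257.0827977744627 192.5379801677064 -0.0034739186966816446 [203.53132675 278.80659543 542.72767346] [-2.108562    0.01036711 -2.54679912]
top 55.86999536900277 263.8214235659104 196.5928024089259 0.00010369301327537281 [ 459.81407413 -329.80396901  940.92871356] [-2.97291217  0.02008783 -1.59311993]
wrist 71.32315110219187 257.81312416491653 191.7421596981993 -0.03687200143823662 [163.49751278 530.91641853 384.45288518] [2.85235673 0.0032848  1.13019813]
0.15 [-3.14020414e+00 -2.91676695e-04  2.69977506e+00]
```

View pics/scene0.png

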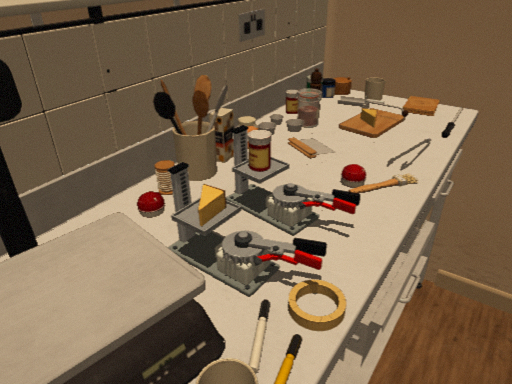

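View pics/top0.png

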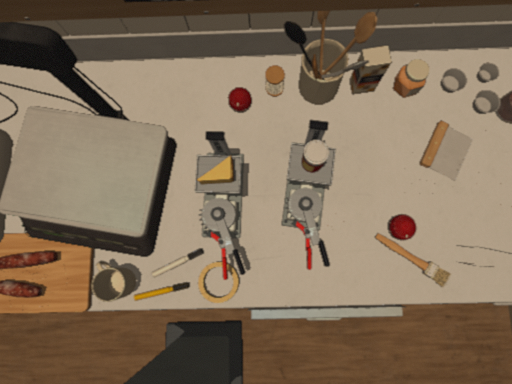

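View pics/wrist0.png

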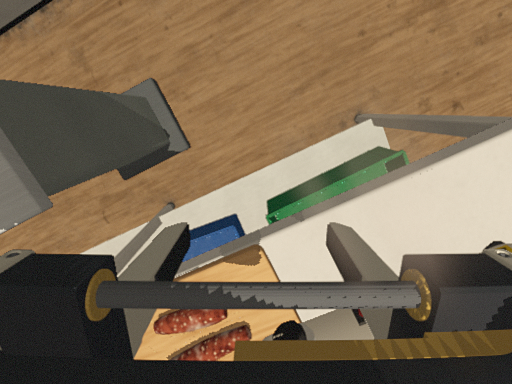

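The cheese riser is the left one in the top view: crank hub around (219,213), grips near (225-240,260), and it is the near one in the scene view. I'll enlarge it.

```bash
python3 - <<'E'
import cv2
a=cv2.imread('pics/top0.png')[120:290,180:270]; cv2.imwrite('pics/topc.png',cv2.resize(a,None,fx=3.5,fy=3.5,interpolation=3)[:600])
a=cv2.imread('pics/scene0.png')[150:300,160:340]; cv2.imwrite('pics/scenec.png',cv2.resize(a,None,fx=4,fy=4,interpolation=3))
E
```

```text
(no output)
```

View pics/topc.png

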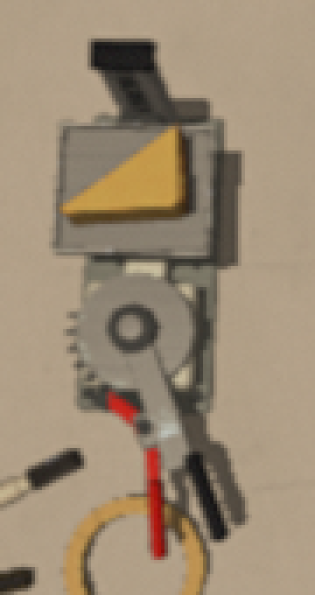

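View pics/scenec.png

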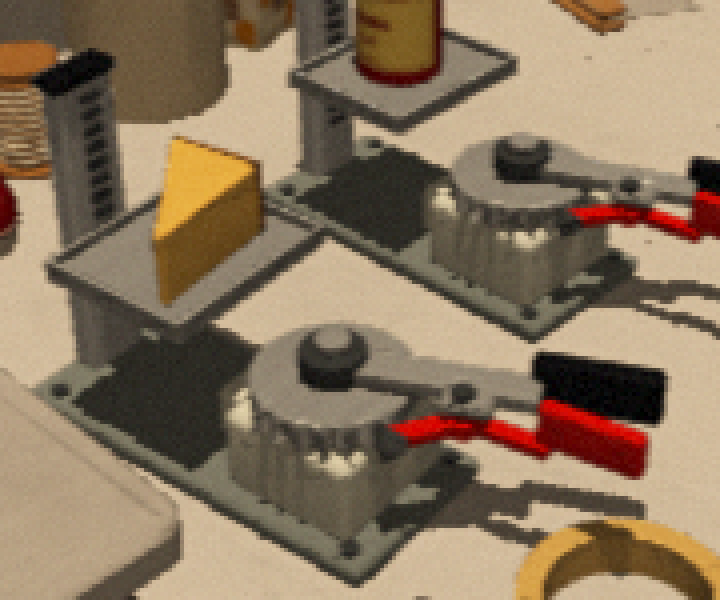

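```bash
python3 - <<'E'
from h import *
import pickle
t=pickle.load(open('top0.pkl','rb'));s=pickle.load(open('scene0.pkl','rb'))
T=lambda x,y,z: atz(t,x/3.5+180,y/3.5+120,z).round(1)
S=lambda x,y,z: atz(s,x/4+160,y/4+150,z).round(1)
print('hub top',T(132,327,97),'scene',S(333,345,97))
print('tray corners',[T(*p,109) for p in [(63,122),(217,119),(212,262),(54,250)]])
print('base corners scene',S(357,585,8),S(40,385,8),S(478,465,8))
print('black', [T(*p,94) for p in [(186,457),(203,454),(212,541),(228,533)]],'scene',[S(*p,94) for p in [(537,353),(664,372)]])
print('red',[T(*p,92) for p in [(146,450),(159,450),(152,556),(166,556)]],'scene',[S(*p,92) for p in [(543,403),(647,433)]])
print('scale h', atz(t,175,138,0), [atz(t,167,128,h).round(0) for h in(50,70,90,110)],[atz(s,203,288,h).round(0) for h in(50,70,90,110)])
print('scale corner2', [atz(t,150,245,h).round(0) for h in(50,70,90,110)])
E
```

```text
hub top [ 566.5 -206.7   97. ] scene [ 559.6 -193.8   97. ]
tray corners [array([ 706.9, -161.4,  109. ]), array([ 706.1, -266.6,  109. ]), array([ 607.4, -262. ,  109. ]), array([ 618.3, -156.1,  109. ])]
base corners scene [ 516.1 -148.     8. ] [ 740.9 -173.6    8. ] [ 512.6 -247.8    8. ]
black [array([ 479.3, -242.1,   94. ]), array([ 481.1, -253.4,   94. ]), array([ 424.5, -258.7,   94. ]), array([ 429.4, -269.2,   94. ])] scene [array([ 480.2, -243.5,   94. ]), array([ 425.5, -262.6,   94. ])]
red [array([ 484.6, -215.3,   92. ]), array([ 484.4, -223.9,   92. ]), array([ 415.7, -219. ,   92. ]), array([ 415.5, -228.2,   92. ])] scene [array([ 461.4, -215.7,   92. ]), array([ 414.1, -222.6,   92. ])]
scale h [788.6383383 -76.0674408   0.       ] [array([799., -68.,  50.]), array([791., -74.,  70.]), array([784., -80.,  90.]), array([776., -86., 110.])] [array([569., -86.,  50.]), array([554., -72.,  70.]), array([539., -57.,  90.]), array([525., -42., 110.])]
scale corner2 [array([499., -33.,  50.]), array([498., -40.,  70.]), array([497., -46.,  90.]), array([496., -53., 110.])]
```

```bash
python3 - <<'E'
from h import *
import pickle
robot.move_ptp([435,-246,240],[np.pi,0,0.31])
c=robot.get_image('wrist'); pickle.dump(c,open('w1.pkl','wb')); cv2.imwrite('pics/w1.png',c['img'])
print(robot.current_t(),robot.current_qpos(),c['eye'])
t=pickle.load(open('top0.pkl','rb'));s=pickle.load(open('scene0.pkl','rb'))
def tri(a,b):
    A=[];y=[]
    for c,p in (a,b):
        d=ray(c,*p); d/=np.linalg.norm(d); M=np.eye(3)-np.outer(d,d); A.append(M); y.append(M@np.array(c['eye']))
    return np.linalg.lstsq(np.vstack(A),np.hstack(y),rcond=None)[0]
print(tri((t,(132/3.5+180,327/3.5+120)),(s,(333/4+160,340/4+150))))
E
```

```text
2.9167 [-7.36886378e-01  1.53277953e-01  1.61594832e+00  1.58096831e-04
  1.37240426e+00  5.22461866e-01] [ 511.90199113 -221.13724641  406.53453478]
[ 567.80837339 -205.4173769    89.12267074]
```

View pics/w1.png

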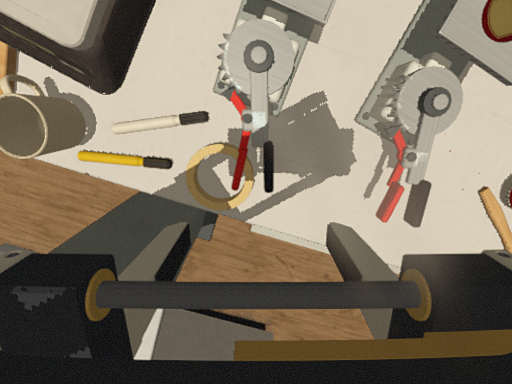

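```bash
python3 - <<'E'
import cv2
a=cv2.imread('pics/w1.png')[25:205,200:310]; cv2.imwrite('pics/w1c.png',cv2.resize(a,None,fx=3.3,fy=3.3,interpolation=3))
E
```

```text
(no output)
```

View pics/w1c.png

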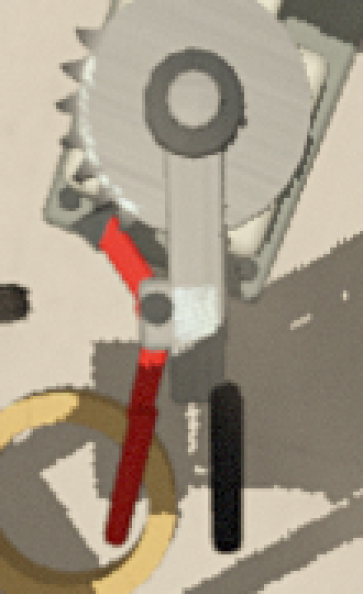

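```bash
python3 - <<'E'
from h import *
import pickle
c=pickle.load(open('w1.pkl','rb'))
W=lambda x,y,z: atz(c,x/3.3+200,y/3.3+25,z)
hub=W(194,102,97); print('hub',hub, W(194,102,105))
b1=W(227,384,94);b2=W(227,550,94); print(b1,b2)
m=(b1+b2)/2; d=(b1-b2)[:2]; print('len',np.linalg.norm(d)); 
a=np.arctan2(d[1],d[0]); print('ang',a)
y=np.array([-np.sin(a),np.cos(a)]); g=m[:2]+12*y; print('grip',g,'axis',g+126*np.array([np.cos(a),np.sin(a)]))
print('hub-based: lateral', (m-hub)[:2]@y, (m-hub)[:2]@d/np.linalg.norm(d))
r=W(116,543,92); print('red tip lateral',(r-hub)[:2]@y,(r-hub)[:2]@d/np.linalg.norm(d))
E
```

```text
hub [ 566.51985736 -204.78819953   97.        ] [ 565.1082445  -205.21074486  105.        ]
[ 484.45413001 -243.55710887   94.        ] [ 426.91174953 -262.88626374   94.        ]
len 60.70207392665498
ang 0.3240692245138283
grip [ 451.8618206  -241.84631606] axis [ 571.30320821 -201.72456476]
hub-based: lateral -10.618981151981787 -120.49009163187785
red tip lateral 30.48649269369965 -148.24717313146124
```

```bash
cat >> h.py <<'E'
AX=np.array([567.5,-204.5]); A0=0.315
def pose(q,z=61,off=-2.5,r=126):
    a=A0-q; u=np.array([np.cos(a),np.sin(a)]); y=np.array([-u[1],u[0]])
    p=AX-r*u+off*y
    return [p[0],p[1],z],[np.pi,0,a]
def st(): 
    print('t',round(robot.current_t(),2),'tcp',np.round(robot.current_tcp_pos(),1),'F',np.round(robot.current_contact_force(),1),'M',np.round(robot.current_ft_torque(),2),'w',round(robot.current_gripper_width()*93,1),flush=True)
E
python3 - <<'E'
from h import *
p,o=pose(0,150); robot.move_linear(p,o,speed=150)
p,o=pose(0,61); r=robot.move_linear(p,o,speed=60,f_stop=8); print(r); st()
for n in ['wrist','scene','top']:
    cv2.imwrite(f'pics/{n}2.png',robot.get_image(n)['img'])
E
```

```text
False
t 5.31 tcp [ 448.7 -246.1   61.3] F [ 0.  -0.3  0.6] M [-0.03  0.16  0.02] w 92.9
```

View pics/wrist2.png

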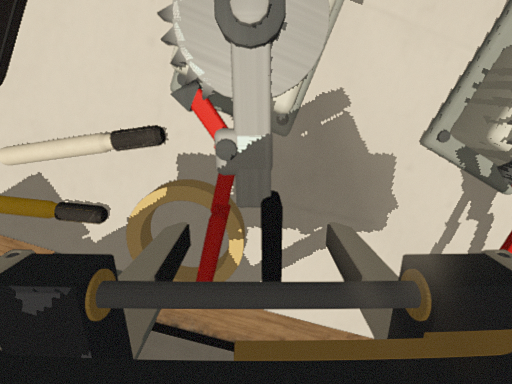

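View pics/scene2.png

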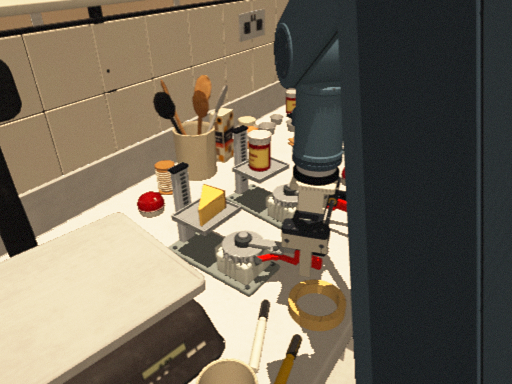

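Wrist view: the red lever (col ~210) and black grip (col ~272) are both between the fingers, laterally as planned. Closing now.

```bash
python3 - <<'E'
from h import *
robot.move_gripper(0.36); st()
robot.move_gripper(0.0); st()
for n in ['wrist','scene']:
    cv2.imwrite(f'pics/{n}3.png',robot.get_image(n)['img'])
E
```

```text
t 6.53 tcp [ 447.8 -245.4   60.6] F [-4.2  3.2 -0.9] M [0.55 0.8  0.08] w 33.9
t 6.8 tcp [ 447.5 -245.2   60.5] F [-5.2  4.8 -0. ] M [0.57 0.89 0.15] w 29.0
```

View pics/wrist3.png

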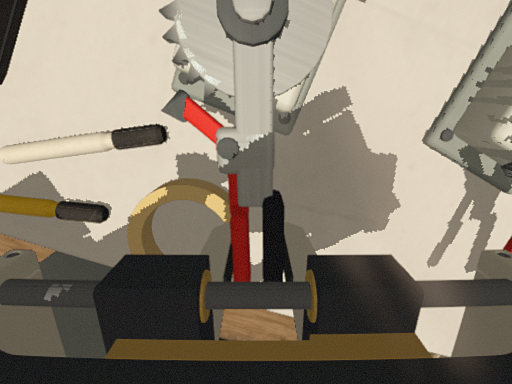

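View pics/scene3.png

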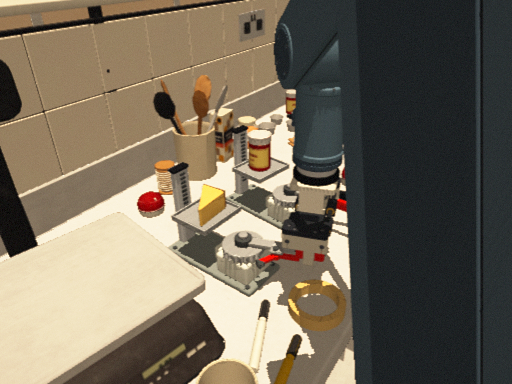

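Both levers are now parallel, the gap is about 30 mm and the pawl tip is clear of the teeth. Next is turning slowly along the arc, with force checks.

```bash
python3 - <<'E'
from h import *
F0=None
for q in np.linspace(0,0.52,6)[1:]:
    p,o=pose(q); r=robot.move_linear(p,o,speed=22,f_stop=25); print(round(q,3),r); st()
    if r: break
for n in ['wrist','scene']:
    cv2.imwrite(f'pics/{n}4.png',robot.get_image(n)['img'])
E
```

```text
0.104 False
t 7.64 tcp [ 443.8 -232.5   60.6] F [-4.6  4.5  0.2] M [0.63 0.89 0.19] w 28.7
0.208 False
t 8.38 tcp [ 441.4 -219.4   60.5] F [-5.3  3.9  0. ] M [0.69 0.91 0.18] w 29.3
0.312 False
t 9.12 tcp [ 440.4 -206.2   60.6] F [-5.7  4.   0.2] M [0.83 0.87 0.18] w 29.0
0.416 False
t 9.87 tcp [ 440.8 -192.9   60.6] F [-4.1  5.3  0.2] M [0.94 0.88 0.14] w 29.1
0.52 False
t 10.61 tcp [ 442.5 -179.8   60.5] F [-3.9  6.4  1.4] M [1.01 0.86 0.2 ] w 29.2
```

View pics/wrist4.png

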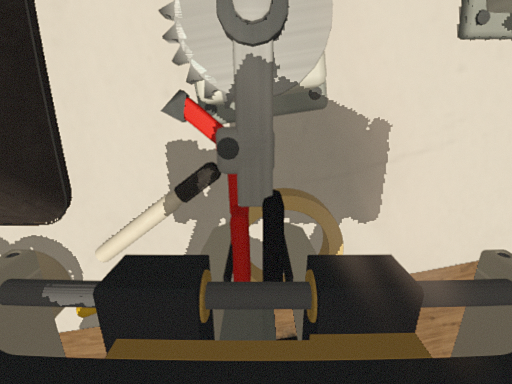

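View pics/scene4.png

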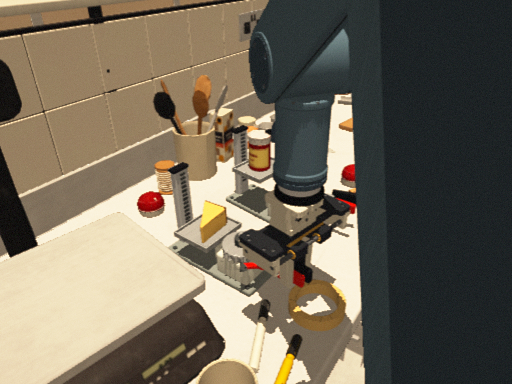

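The tray is sinking steadily and the cheese sits still on it. I'll carry on to the stop.

```bash
python3 - <<'E'
from h import *
for q in [0.61,0.69,0.75]:
    p,o=pose(q); r=robot.move_linear(p,o,speed=20,f_stop=20); print(round(q,3),r); st()
    if r: break
else:
    for q in [0.78,0.80,0.82]:
        p,o=pose(q); r=robot.move_linear(p,o,speed=10,f_stop=12); print(q,r); st()
        if r: break
for n in ['wrist','scene']:
    cv2.imwrite(f'pics/{n}5.png',robot.get_image(n)['img'])
E
```

```text
0.61 False
t 11.43 tcp [ 445.1 -168.6   60.5] F [-4.6  7.5  0.3] M [1.15 0.82 0.14] w 29.0
0.69 False
t 12.07 tcp [ 448.2 -158.9   60.5] F [-4.2  8.1 -0.1] M [1.22 0.76 0.12] w 28.8
0.75 False
t 12.6 tcp [ 451.1 -151.8   60.5] F [-3.9  7.4  1.7] M [1.27 0.75 0.22] w 28.9
0.78 False
t 13.12 tcp [ 452.  -150.2   60.6] F [-8.6  0.3  1.6] M [0.32 1.25 0.57] w 29.4
0.8 True
t 13.4 tcp [ 452.  -150.3   60.4] F [-1.2 -2.2  3.5] M [0.01 0.11 0.71] w 29.1
```

View pics/wrist5.png

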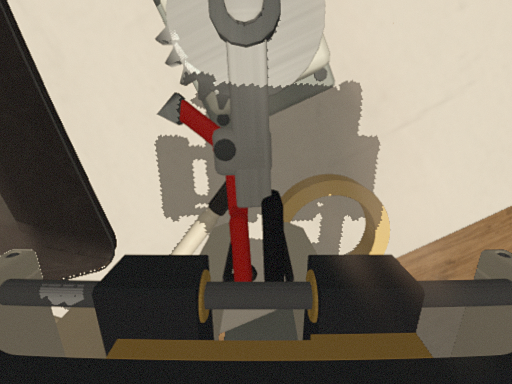

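View pics/scene5.png

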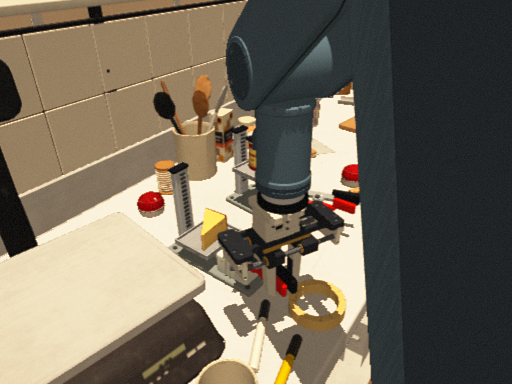

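```bash
python3 - <<'E'
from h import *
import pickle
st(); print(robot.current_eef_rot(), 0.315-robot.current_eef_rot()[2])
s=robot.get_image('scene')
print('joints',robot.current_qpos())
# tray left corners: front-left & back-left at floor height h
for h in (106,60,53,47): 
    print(h,[proj(s,[x,y,h+6]).round(1) for x,y in[(707-0,-161),(616,-156)]])
a=s['img'][150:300,160:300]; cv2.imwrite('pics/s6c.png',cv2.resize(a,None,fx=4,fy=4,interpolation=3))
t=robot.get_image('top'); cv2.imwrite('pics/t6.png',cv2.resize(t['img'][100:310,150:350],None,fx=2.8,fy=2.8,interpolation=3))
E
```

```text
t 13.5 tcp [ 452.  -150.3   60.4] F [ 0.6 -3.   4.6] M [-0.24 -0.01  0.77] w 29.6
[ 3.13576163  0.00337449 -0.47767925] 0.7926792464038868
joints [-0.55095905  0.3053559   1.91020931 -0.00749212  0.92883862  1.50228285]
106 [array([171.5, 213.3]), array([205.7, 229.8])]
60 [array([174.2, 232.5]), array([207.6, 249.7])]
53 [array([174.6, 235.3]), array([207.9, 252.6])]
47 [array([175. , 237.7]), array([208.1, 255.1])]
```

View pics/s6c.png

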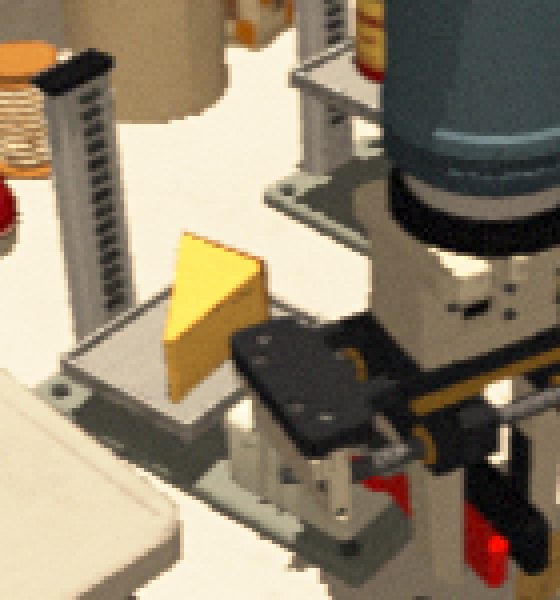

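View pics/t6.png

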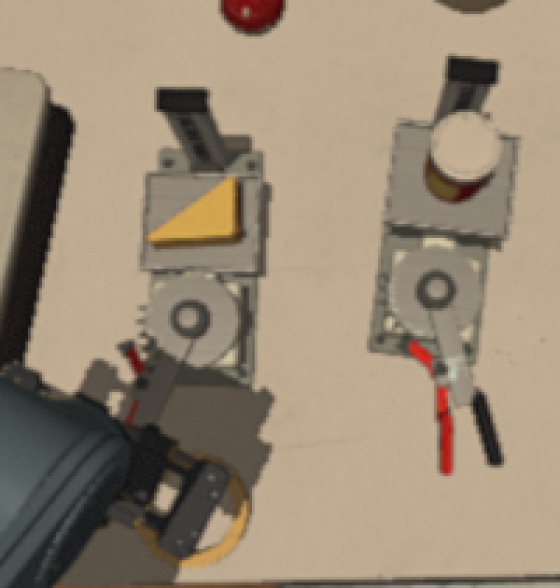

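The tray's rear corner moved from row 216 to row 240, a 24 px drop against 24.4 px predicted for fully down. The cheese is on the tray and the tin riser is still up. One more light nudge against the stop, then release and retreat.

```bash
python3 - <<'E'
from h import *
for q in [0.81,0.83]:
    p,o=pose(q); r=robot.move_linear(p,o,speed=10,f_stop=10); print(q,r); st()
    if r: break
robot.move_gripper(0.87); st()
p=robot.current_tcp_pos(); robot.move_linear([p[0],p[1],180],speed=80,f_stop=15); st()
p=robot.current_tcp_pos()
robot.move_linear([p[0]-110,p[1]-60,260],speed=150); st()
import pickle
for n in ['wrist','scene','top']:
    c=robot.get_image(n); cv2.imwrite(f'pics/{n}7.png',c['img']); pickle.dump(c,open(n+'7.pkl','wb'))
a=cv2.imread('pics/scene7.png')[150:300,160:340]; cv2.imwrite('pics/s7c.png',cv2.resize(a,None,fx=4,fy=4,interpolation=3))
E
```

```text
0.81 True
t 13.97 tcp [ 452.1 -150.4   60.4] F [-0.2 -1.7  2.1] M [ 0.04 -0.    0.61] w 29.8
t 14.93 tcp [ 451.5 -150.1   60.1] F [-0.  -0.4 -0.3] M [ 0.04  0.16 -0.01] w 81.0
t 16.57 tcp [ 451.2 -150.   179.5] F [-0.3 -0.2 -0.5] M [0.05 0.15 0.  ] w 80.7
t 17.72 tcp [ 341.2 -209.6  259.6] F [-0.4  0.4  0.5] M [ 0.04  0.06 -0.03] w 81.2
```

View pics/s7c.png

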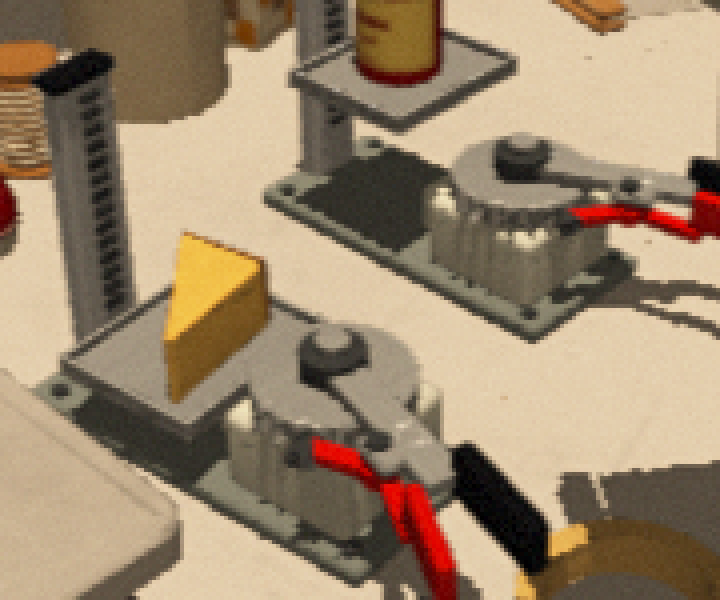

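View pics/top7.png

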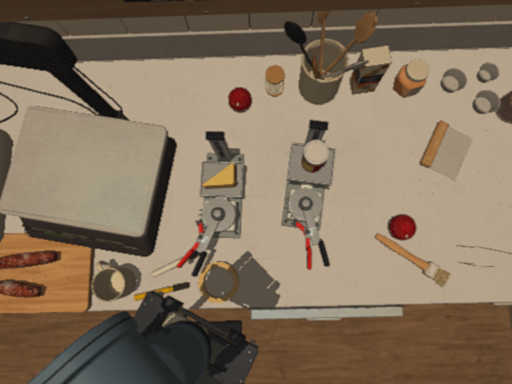

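View pics/wrist7.png

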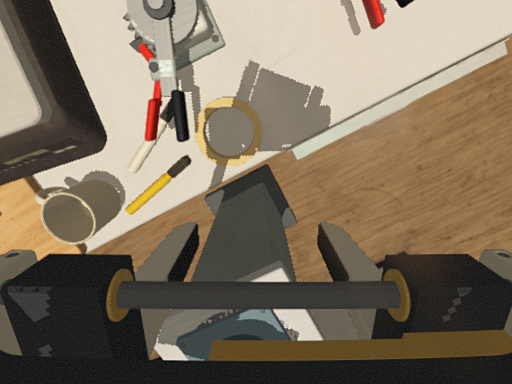

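Everything looks right: the tray is down, the cheese is upright, the lever has sprung out, and the tin riser is unchanged. I'll check the crank angle once more, then hand in.

```bash
python3 - <<'E'
from h import *
import pickle
c=pickle.load(open('wrist7.pkl','rb'))
b1=atz(c,179,92,94);b2=atz(c,182,139,94);d=b1-b2
print('turned',0.32-np.arctan2(d[1],d[0]),np.linalg.norm(d[:2]))
m=(b1+b2)[:2]/2-AX; print('by position', np.arctan2(*(-m)[::-1]), 'start', np.arctan2(*-(np.array([455.7,-253.2])-AX)[::-1]))
s=robot.get_image('scene')['img']; s0=pickle.load(open('scene7.pkl','rb'))['img']
print('diff riser', cv2.absdiff(s,s0)[150:300,160:340].mean(), robot.current_t())
robot.hand_in()
E
```

```text
turned 0.8128085276724895 54.46712680864503
by position -0.33301534910735936 start 0.4108139739674568
diff riser 2.5644814814814816 17.9167
the job is handed in; nothing more can be done
```

The cheese riser's tray is fully down with the cheese still on it, and the job is handed in at about 18 s, well under the 38 s limit. I squeezed the red lever against the black grip to its stop. With the crank held in the gripper throughout, I turned it back along its arc at about 10–22 mm/s until it met its stop. Then I let go, backed off and handed in.

**Last checks:**
- **Tray:** its corner dropped 24 px in the scene view, against 24.4 px predicted for fully down.
- **Crank:** the force on the gripper reversed at the end, as expected at a hard stop. The last wrist image gives a crank turn of 0.81 rad from the grip's direction and 0.74 rad from its position. They disagree by more than I'd like, but they straddle the nominal 0.78, and the tray drop supports fully down.
- **Pawl lever:** it sprung back out after release.
- **Cheese and tin:** the cheese stands on its tray, and the red-tin riser is still up and looks unchanged.
- **Contact:** the force on the tool was about 0 N after release, and the robot was clear of everything.

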